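# Take the left-hand gas fitting off the test manifold

### The job

Unscrew the gas fitting with the notched nut from the test manifold - it has a left-hand thread, so it comes off clockwise - without forcing the thread, then lift it clear and stand it gently, hose tail up, on the black rubber mat in the blue sorting tray. Let go of it, and leave everything else where it is.

Things in the scene. Friction and masses are not known exactly. Their poses are not given: they have to be found in the camera images.
- fitting: The gas fitting, one loose steel piece, 0.19 to 0.31 kg: a hexagon nut 41 mm across flats, 36 mm high, its six corners notched in the upper half (mark of a left-hand thread); on top a barbed hose tail 17 mm thick, up to 61 mm above the nut's underside. Origin: centre of the nut's underside; z up the tail. Middles of the flats at 0, 60, 120.. degrees from its x: close on two opposite flats.
- fitting_grip (a point): Point on the fitting's axis 22 mm above the nut's underside, a good height to hold it. The thread is damaged by more than about 40 N between nut and stub: from lifting or pressing out of step with the thread, from side load when the fingers hold the nut off the stub's axis, from turning the wrong way, or on past the stop at the thread's end.
- stub: Fixed threaded stub on the manifold, carrying the fitting. Origin: centre of its underside, on the manifold's top (45 mm over the table); z up. A 46 mm round collar 8 mm high, on which the nut starts; above it a coarse LEFT-HAND thread 29 mm thick, its top 34 mm over the origin. The nut is hollow, 31 mm wide, 30 mm deep, with pins that ride under the thread: about 1 mm play sideways and along.
- stub_top (a point): Top of the stub, on its axis. Turned clockwise seen from above, the nut climbs a few mm per sixth of a turn: follow it by feel. Short of half a turn the thread ends, and about 10 degrees on comes a hard stop not to be run into; between them the nut lifts straight off, before that it resists: a light pull (5 to 10 N) while turning tells. A spring lifts it with 10 N at first, fading in 6 mm; friction keeps it where left. Anticlockwise jams it.
- manifold: Fixed aluminium block, 90 x 320 x 45 mm high, origin at the centre of its underside, long side along its y. Three ports stand on its top in a row at -110, 0 and +110 mm along its y: the stub with the fitting, and the two below, in any order.
- port_plain: An ordinary steel fitting: plain, un-notched hexagon nut 34 mm across flats, 30 mm high, and a 14 mm hose tail; 69 mm tall with its collar; fixed; stays. Origin: centre of its underside on the manifold's top.
- port_cap: A lower brass hexagon cap with a domed top, 46 mm tall, fixed; stays. Origin as above.
- tray: Fixed blue sheet-steel tray, 140 x 345 x 32 mm high, open at the top, three compartments in a row along its y (centres at -114, 0, +114 mm; each 110 mm wide along y and 132 mm along x inside); floor 5 mm thick. Origin: centre of its underside.
- mat_pad: Black rubber mat, 85 x 85 x 3 mm, fixed on the floor of the one otherwise empty compartment (its top is 8 mm above the table). Origin: centre of its underside; z up. The fitting is to be set down on it, not dropped.
- elbow_a: Loose steel elbow fitting, 49 mm tall, standing in another compartment; bystander.
- nipple_b: Loose steel hose nipple, 51 mm tall, standing in another compartment; bystander.
- spanner: Loose open spanner, 200 mm, lying near the robot; bystander.
- leak_bottle: Loose white bottle, 150 mm tall, 60 mm thick, beyond the manifold and tray; bystander.
- paste_jar: Loose jar, 60 mm tall, 60 mm thick, beyond the tray; bystander.
- tee: Loose brass tee fitting, 48 mm tall, near the robot; bystander.
- seal_ring: Loose steel ring, 44 mm across, 8 mm high, near the robot; bystander.
- carton: Loose cardboard box, 100 x 130 x 70 mm high, at the back; bystander.
Mind the look-alikes: they are no part of the job. Leave any green or red look-alike of the fitting alone.

How it is judged:
By the outcome, as a careful person would: the job done as asked, in the order asked, and still so for the second after the job is handed in, with the robot touching nothing.
It also fails if it takes over 72 s, if anything falls off the work surface, if the arm or the gripper's body presses on something with over 40 N, if the wrist force passes 120 N, or if a joint passes its speed limit or range.

### The arm

A 6-joint arm with a two-finger parallel gripper is mounted at the origin on the work surface. World frame = base frame: x ahead of the robot, y to its left, z up, the work surface at z = 0. Lengths are in m, angles in rad, forces in N, time in s.
With the tool pointing down it reaches from about 0.375 to 0.975 m from the base axis. Payload 3.8 kg.
Tool frame: the origin (TCP) lies at the very end of the fingers, on their centre line; the grasp point (between the pads) lies 19 mm behind it; z points along the fingers, y is the direction in which the jaws open and shut (so a half turn about z gives the same grasp; the last joint's range is limited). The gripper opens to 85 mm and grips with 20 to 120 N. Pads are 22 mm wide; open, the fingers measure 114 mm over their backs; the gripper's body (76 mm by 85 mm) begins 54 mm behind the grasp point. The pads swing forward as they close: fully open they stand 13 mm farther back than shut.
Start: joints at [1.255, 0.264, 1.604, -0, 1.274, -0.037], TCP at [0.186, 0.649, 0.231] pointing down, gripper open.
Joint ranges: [-2.63, 2.63], [-0.94, 2.18], [0.31, 2.57], [-1.31, 4.45], [0, 2.66], [-2.55, 2.55]. Speed limits (rad/s): [2.57, 2.57, 3.14, 3.14, 3.14, 3.14].

### API

Orientations are given as a rotation vector (axis times angle).
In Python, from workcell import bot, viewer gives the robot as it stands.
- The arm moves only by the tool jog_arm, never from a script. Its argument "motion" is a list of rows, each an object of numbers: "dx", "dy", "dz": the shift along the world's x, y, z in cm; "turn": the turn about the world's z in rad. A call has 1 to 12 rows; each row shifts and turns the commanded pose from where the row before left it; what a row does not reach is not made up. A row lasts 1/12 s, in which the tool goes at most 41.7 mm and 7.16 degrees, less where a joint would pass 70% of its speed; a pose out of reach is approached as far as the arm can. A call is refused whole if a number of a shift passes 4.17 or a number of a turn 0.125, either way. A call with a gripper value outside its range is refused whole. "fingers" is the finger opening in cm, from 0 to 8.54, set as the call begins (left out, the last holds). The fingers move at their own pace and stop on an object; "grip_force" is the grip in N (left out, the last holds). Time passes only in rows, so rows that do not move let the fingers close. It gives the time, the measured TCP pose, the force and the opening at its end, in the units of the state.
- bot.read_state(): the state, without advancing time (a new reading comes with each control period).
- viewer.read_camera(name): name is "side" or "top" or "wrist"; returns (picture, depth): 400x640x3 uint8, red, green, blue; 400x640 float32, m along the optical axis (not along the pixel's ray), 0 where there is no reading.
- viewer.camera_info(name): a dict with "vertical_fov" (degrees; the focal length in pixels is half the picture's height over the tangent of half this angle, whatever the lens; pixels are square), "cx", "cy" (the principal point, pixels), "R" (3x3) and "t" (3): a world point X has camera coordinates R X + t. Camera axes: x right, y down, z forward; pixel columns grow to the right and rows downward; lengths in m; the calibration is good to about 2 mm. A picture is of the moment at which its call begins: read the wrist's pose just before it. camera_info takes no time and is no camera call; for the wrist camera it gives the pose at the moment of the call.
- bot.finish_job(): hands the job in, once; it reports no verdict.
The state is a dict: "time": time; "q": joint angles; "joint_vel": joint speeds; "joint_torque": joint torques, N m; "tool_pos": TCP position; "tcp_rot": TCP orientation; "wrist_force": force on the tool from outside, world axes, zero at the start; "torque": the same for the moment, N m; "width": opening from 0.0 (shut) to 1.0 (fully open).
Only numpy, scipy, OpenCV 4.12 (cv2) and the standard library are available. Lean on these libraries where they do the work, as an engineer would, in place of code of your own. Each camera call takes 0.05 s, during which the arm holds its last target. There are 200 camera calls.

## Working session

There is one attempt and no reset: what is moved stays moved. The work goes in short steps, Python scripts to look and compute and a tool call to move; the robot and the scene stay as the last step left them, time stands still between calls to the robot, and variables do not carry over. Pictures are saved under pics/ and viewed, about 8 in all and at most 12, crops included, and the job is handed in when it is done.

Besides the shell and the picture viewer there is one more tool, called after "Request:" as a command line: name --argument value ..., lists and objects as JSON in quotes. jog_arm: Moves the arm, as the interface text tells. Its arguments: {"type":"object","properties":{"motion":{"type":"array"},"fingers":{"type":"number"},"grip_force":{"type":"number"}},"required":["motion"]}

```bash
mkdir -p pics
cat > h.py <<'E'
import numpy as np, cv2
from workcell import bot, viewer
def cam(n):
    i=viewer.camera_info(n); p,d=viewer.read_camera(n)
    return p,d,i
def F(i): return 200/np.tan(np.radians(i['vertical_fov'])/2)
def ray(i,u,v):
    R=np.array(i['R']);t=np.array(i['t']);f=F(i)
    return -R.T@t, R.T@np.array([(u-i['cx'])/f,(v-i['cy'])/f,1.])
def onz(i,u,v,z):
    o,d=ray(i,u,v); return o+d*(z-o[2])/d[2]
def pts(i,d):
    f=F(i);v,u=np.mgrid[:400,:640]
    c=np.stack([(u-i['cx'])/f*d,(v-i['cy'])/f*d,d],-1)
    return (c-np.array(i['t']))@np.array(i['R'])
def proj(i,X):
    c=np.array(i['R'])@np.array(X)+np.array(i['t']); f=F(i)
    return c[0]/c[2]*f+i['cx'],c[1]/c[2]*f+i['cy']
def tri(a,b):
    (o1,d1),(o2,d2)=a,b
    s=np.linalg.lstsq(np.stack([d1,-d2],1),o2-o1,rcond=None)[0]
    p,q=o1+s[0]*d1,o2+s[1]*d2
    return (p+q)/2,np.linalg.norm(p-q)
E
python3 - <<'E'
from h import *
import pickle
D={}
for n in ['top','side','wrist']:
    p,d,i=cam(n); D[n]=(p,d,i); cv2.imwrite(f'pics/{n}0.png',p[:,:,::-1]); print(n,i)
pickle.dump(D,open('d0.pkl','wb'))
print(bot.read_state())
E
```

```text
top {'vertical_fov': 42.80138018693454, 'cx': 318.16860963413404, 'cy': 202.5518745215314, 'R': array([[-0.00165055, -0.9999872 ,  0.00478183],
       [-0.99904959,  0.00144068, -0.04356411],
       [ 0.04355666, -0.00484919, -0.99903919]]), 't': array([-0.00281956,  0.57116789,  1.337584  ])}
side {'vertical_fov': 56.76272519317168, 'cx': 321.13084770902384, 'cy': 200.38655574596302, 'R': array([[ 0.7348182 , -0.67776276, -0.02607406],
       [-0.3699986 , -0.36833427, -0.8528956 ],
       [ 0.56845691,  0.63637057, -0.52142999]]), 't': array([-0.44462071,  0.28824696,  0.69328489])}
wrist {'vertical_fov': 62.73049718379536, 'cx': 325.48895219483796, 'cy': 196.75867110574214, 'R': array([[ 0.275646  ,  0.96125646, -0.00230087],
       [ 0.90999883, -0.26017487,  0.32281754],
       [ 0.30971182, -0.09107715, -0.94645842]]), 't': array([-0.67409215, -0.04391295,  0.38105566])}
{'time': 0.15, 'q': array([ 1.25512778e+00,  2.64603777e-01,  1.60505876e+00, -1.20053928e-05,
        1.27370066e+00, -3.68861436e-02]), 'joint_vel': array([ 0.00047994, -0.00344344, -0.00434344, -0.00133409,  0.00053477,
        0.00101445]), 'joint_torque': array([ 2.11210863e-05, -5.15905595e+01, -3.67958772e+01, -1.22204601e-04,
        7.98801746e-03,  3.74221008e-05]), 'tool_pos': array([0.18557099, 0.64840208, 0.23023291]), 'tcp_rot': array([-4.36446433e-01, -3.11082491e+00,  2.74095967e-03]), 'wrist_force': array([ 0.38736662,  0.55709261, -0.2423751 ]), 'torque': array([ 0.04480299, -0.05188767,  0.03430108]), 'width': 0.9998096325472047}
```

View pics/top0.png

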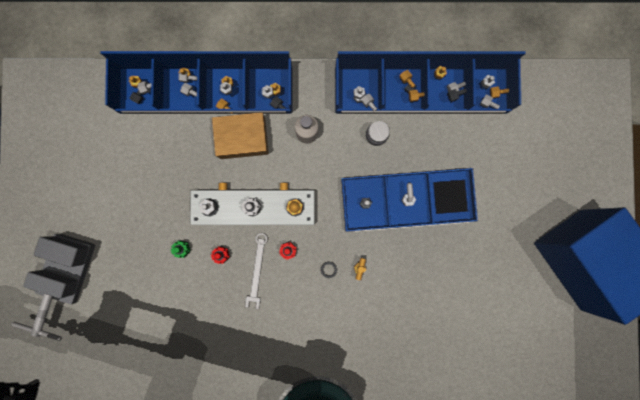

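View pics/side0.png

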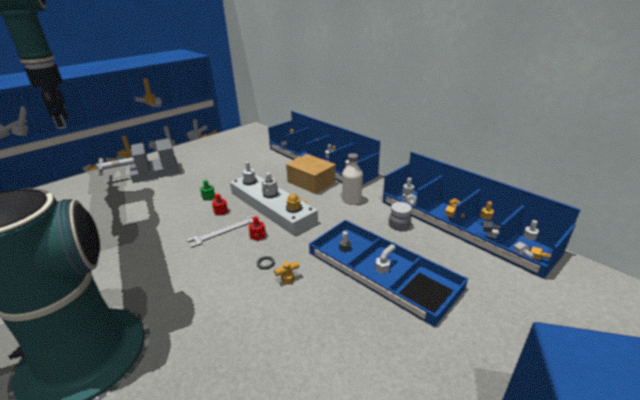

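The top view shows the manifold at (252,207). Candidates for the fitting are the steel nuts at (207,206) and (251,206); the brass cap at (294,206) and the green and red look-alikes near row 250 are out. The mat is at (451,196). I need an enlarged crop to choose between the two steel nuts.

Run:
```python
from h import *
import pickle
D=pickle.load(open('d0.pkl','rb'))
a=D['top'][0][180:232,185:320]; b=D['side'][0][155:235,225:325]
a=cv2.resize(a,None,fx=5.9,fy=5.9,interpolation=3)[:300,:796];b=cv2.resize(b,(375,300),interpolation=3)
c=np.zeros((600,800,3),np.uint8);c[:a.shape[0],:a.shape[1]]=a;c[300:600,:375]=b
cv2.imwrite('pics/crop1.png',c[:,:,::-1])
i=D['top'][2]; P=pts(i,D['top'][1])
for u,v in [(207,206),(251,206),(294,206),(230,206),(451,196),(367,203)]: print(u,v,P[v,u].round(4))
for n in [(207,206),(251,206),(294,206)]:
    m=(np.hypot(P[...,0]-P[n[1],n[0],0],P[...,1]-P[n[1],n[0],1])<.04)&(P[...,2]>.055)
    z=P[m][:,2]; print(n,m.sum(),np.percentile(z,[5,25,50,75,90,99]).round(4))
# manifold rect
m=((abs(P[...,2]-.045)<.006)&(P[...,0]>.4)&(P[...,0]<.7)&(P[...,1]>0)&(P[...,1]<.45)).astype(np.uint8)
k=cv2.morphologyEx(m,cv2.MORPH_OPEN,np.ones((3,3)))
pp=P[k>0][:,:2].astype(np.float32)
print(cv2.minAreaRect((pp*1000)),len(pp))
# mat
p=D['top'][0].astype(int); m=(p.max(2)<45); m[:, :425]=0;m[:,475:]=0;m[:170]=0;m[225:]=0
c,_=cv2.findContours(m.astype(np.uint8),0,2); c=max(c,key=cv2.contourArea)
r=cv2.minAreaRect(c); print(r,[onz(i,*q,.008).round(4) for q in cv2.boxPoints(r)], onz(i,*r[0],.008))
i=D['side'][2];p=D['side'][0].astype(int); m=(p.max(2)<45); m[:, :390]=0;m[:,475:]=0;m[:260]=0;m[325:]=0
c,_=cv2.findContours(m.astype(np.uint8),0,2); c=max(c,key=cv2.contourArea)
ap=cv2.approxPolyDP(c,5,True)[:,0]; print([ (q,onz(i,*map(float,q),.008).round(4)) for q in ap])
```

```text
207 206 [0.559  0.27   0.1064]
251 206 [0.5584 0.1604 0.1186]
294 206 [0.5593 0.0569 0.0896]
230 206 [0.5613 0.2244 0.0418]
451 196 [ 0.5885 -0.3578  0.0047]
367 203 [ 0.568  -0.1287  0.0544]
(207, 206) 207 [0.056  0.0807 0.0838 0.0863 0.1086 0.117 ]
(251, 206) 259 [0.0597 0.0866 0.0906 0.0937 0.1134 0.1189]
(294, 206) 214 [0.056  0.0763 0.0805 0.0884 0.0904 0.0944]
((558.7711791992188, 166.2181396484375), (318.0285339355469, 88.15656280517578), 89.90541076660156) 3242
((449.9827880859375, 196.29312133789062), (30.311603546142578, 29.979419708251953), 85.2363510131836) [array([ 0.6245, -0.3116,  0.008 ]), array([ 0.6311, -0.3913,  0.008 ]), array([ 0.5506, -0.3968,  0.008 ]), array([ 0.5441, -0.3173,  0.008 ])] [ 0.58750886 -0.35423753  0.008     ]
[(array([419, 274], dtype=int32), array([ 0.6196, -0.313 ,  0.008 ])), (array([401, 292], dtype=int32), array([ 0.5452, -0.3187,  0.008 ])), (array([434, 310], dtype=int32), array([ 0.5526, -0.3953,  0.008 ])), (array([450, 290], dtype=int32), array([ 0.6252, -0.3881,  0.008 ]))]
```

View pics/crop1.png

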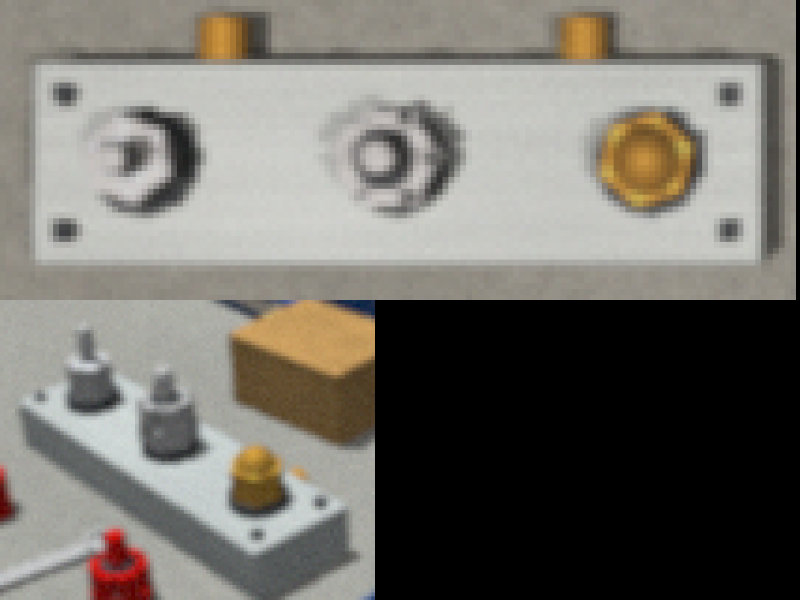

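The crop settles it. The middle port, top view (251,206), has the larger, taller nut with notched corners, so it is the left-hand fitting. The left one (207,206) is plain and smaller, and the right one is the brass cap. Next I'll bring the wrist camera over it.

Request:
jog_arm --motion '[{"dx": 2.5,"dy": -3.2,"turn": 0.06},{"dx": 2.5,"dy": -3.2,"turn": 0.06},{"dx": 2.5,"dy": -3.2,"turn": 0.06},{"dx": 2.5,"dy": -3.2,"turn": 0.06},{"dx": 2.5,"dy": -3.2,"turn": 0.06},{"dx": 2.5,"dy": -3.2,"turn": 0.06},{"dx": 2.5,"dy": -3.2,"turn": 0.06},{"dx": 2.5,"dy": -3.2,"turn": 0.06},{"dx": 2.5,"dy": -3.2,"turn": 0.06},{"dx": 2.5,"dy": -3.2,"turn": 0.06},{"dx": 2.5,"dy": -3.2,"turn": 0.06},{"dx": 2.5,"dy": -3.2,"turn": 0.06}]'

```text
validation failed for argument at $.mo...
```

Request:
jog_arm --motion '[{"dx": 2.4,"dy": -3.2,"turn": 0.06},{"dx": 2.4,"dy": -3.2,"turn": 0.06},{"dx": 2.4,"dy": -3.4,"turn": 0.06},{},{},{}]'

```text
validation failed for argument at $.mo...
```

Run:
```python
from h import *
import pickle
s=bot.read_state(); print(s['tool_pos'],s['tcp_rot'],s['q'],s['time'],s['wrist_force'])
p,d,i=cam('wrist'); pickle.dump((p,d,i,s),open('w1.pkl','wb')); cv2.imwrite('pics/w1.png',p[:,:,::-1])
print(proj(i,[.5588,.164,.089]),proj(i,[.5588,.164,.114]))
```

```text
[0.18557099 0.64840208 0.23023291] [-4.36446433e-01 -3.11082491e+00  2.74095967e-03] [ 1.25512778e+00  2.64603777e-01  1.60505876e+00 -1.20053928e-05
  1.27370066e+00 -3.68861436e-02] 0.15 [ 0.38736662  0.55709261 -0.2423751 ]
(np.float64(63.91558753955934), np.float64(521.6991121844726)) (np.float64(49.52864037656286), np.float64(545.6622980494064))
```

View pics/w1.png

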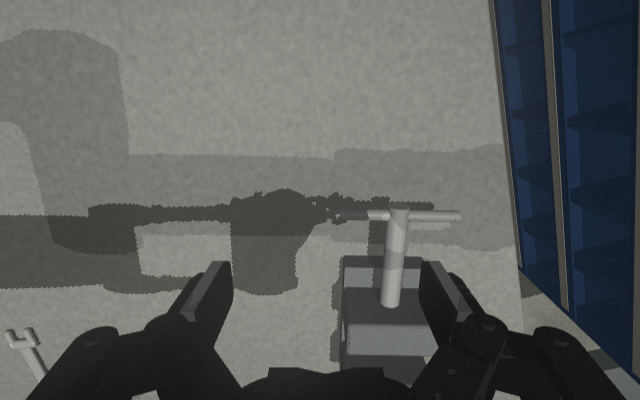

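The moves were refused, so nothing moved, and this wrist picture (4 viewed) shows only the start place. I'll retry with all four keys in every row.

Request:
jog_arm --motion '[{"dx": 2.5,"dy": -3.2,"dz": 0,"turn": 0.06},{"dx": 2.5,"dy": -3.2,"dz": 0,"turn": 0.06},{"dx": 2.5,"dy": -3.2,"dz": 0,"turn": 0.06},{"dx": 2.5,"dy": -3.2,"dz": 0,"turn": 0.06},{"dx": 2.5,"dy": -3.2,"dz": 0,"turn": 0.06},{"dx": 2.5,"dy": -3.2,"dz": 0,"turn": 0.06},{"dx": 2.5,"dy": -3.2,"dz": 0,"turn": 0.06},{"dx": 2.5,"dy": -3.2,"dz": 0,"turn": 0.06},{"dx": 2.5,"dy": -3.2,"dz": 0,"turn": 0.06},{"dx": 2.5,"dy": -3.2,"dz": 0,"turn": 0.06},{"dx": 2.5,"dy": -3.2,"dz": 0,"turn": 0.06},{"dx": 2.5,"dy": -3.2,"dz": 0,"turn": 0.06}]'

```text
time: 1.2
tool_pos: [0.4865, 0.2631, 0.2313]
tcp_rot: [-0.692, 3.064, 0.0]
wrist_force: [0.2, 0.9, 0.3]
width: 0.996
```

Request:
jog_arm --motion '[{"dx": 2.4,"dy": -3.2,"dz": 0,"turn": 0.06},{"dx": 2.4,"dy": -3.2,"dz": 0,"turn": 0.06},{"dx": 2.4,"dy": -3.4,"dz": 0,"turn": 0.06},{"dx": 0,"dy": 0,"dz": 0,"turn": 0},{"dx": 0,"dy": 0,"dz": 0,"turn": 0},{"dx": 0,"dy": 0,"dz": 0,"turn": 0}]'

```text
time: 1.7
tool_pos: [0.5574, 0.1669, 0.2309]
tcp_rot: [0.957, -2.991, -0.001]
wrist_force: [0.1, -0.2, -0.1]
width: 1.001
```

Run:
```python
from h import *
import pickle
s=bot.read_state(); print(s['tool_pos'],s['tcp_rot'],s['q'],s['time'],s['wrist_force'])
p,d,i=cam('wrist'); pickle.dump((p,d,i,s),open('w1.pkl','wb')); cv2.imwrite('pics/w2.png',p[:,:,::-1])
print(proj(i,[.5588,.164,.089]),proj(i,[.5588,.164,.114]))
```

```text
[0.55740558 0.16689779 0.23092381] [ 9.57366480e-01 -2.99124765e+00 -1.10650237e-03] [ 2.47728196e-01  8.96883590e-02  1.80797231e+00  6.85169059e-04
  1.24484795e+00 -1.94279514e+00] 1.7 [ 0.1181497  -0.16489341 -0.05080861]
(np.float64(323.4599674390089), np.float64(179.9725332713825)) (np.float64(323.28886436585975), np.float64(188.20395338090486))
```

View pics/w2.png

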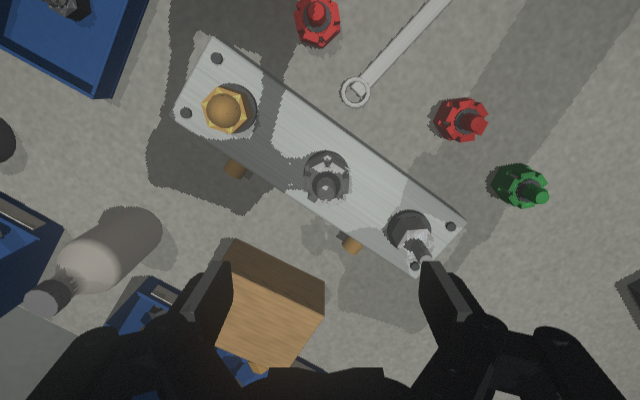

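The wrist view shows the fitting in shade at (325,178), the cap at (225,108) and the plain port at (410,235). I'll enlarge the fitting and measure the nut's flats from depth.

Run:
```python
from h import *
import pickle
p,d,i,s=pickle.load(open('w1.pkl','rb')); P=pts(i,d)
c=p[135:220,280:370].astype(float); c=np.clip((c-10)*2.2,0,255).astype(np.uint8)
c=cv2.resize(c,None,fx=7,fy=7,interpolation=3)[:598]; cv2.imwrite('pics/w2c.png',c[:,:,::-1])
sub=P[135:220,280:370].reshape(-1,3)
m=(np.hypot(sub[:,0]-.5588,sub[:,1]-.164)<.04)
print(np.histogram(sub[m][:,2],bins=np.arange(.04,.125,.004)))
for lo,hi in[(.082,.096),(.058,.085),(.105,.12)]:
    q=sub[m&(sub[:,2]>lo)&(sub[:,2]<hi)]
    print(lo,len(q),np.median(q,0).round(4),(q.min(0)+q.max(0))[:2]/2,np.ptp(q[:,:2],0))
q=sub[m&(sub[:,2]>.083)&(sub[:,2]<.096)][:,:2]
for a in range(0,180,10):
    n=np.array([np.cos(np.radians(a)),np.sin(np.radians(a))]);t=q@n; l,h=np.percentile(t,[1,99]); print(a,round((h-l)*1000,1),round((h+l)*500-1000*n@[.5588,.164],1),end=' | ')
```

```text
(array([  44, 2389,   29,  114,   35,   39,   41,   52,  103,   43,   52,
         53,  971,  161,   22,   21,   35,   31,  200,   60,    0]), array([0.04 , 0.044, 0.048, 0.052, 0.056, 0.06 , 0.064, 0.068, 0.072,
       0.076, 0.08 , 0.084, 0.088, 0.092, 0.096, 0.1  , 0.104, 0.108,
       0.112, 0.116, 0.12 , 0.124]))
0.082 1208 [0.5559 0.1641 0.0907] [0.56067743 0.16753915] [0.04146162 0.04171399]
0.058 361 [0.5451 0.1573 0.0726] [0.56029245 0.16659984] [0.04136899 0.04485376]
0.105 322 [0.5589 0.1666 0.1152] [0.55988919 0.16774699] [0.01506136 0.01626886]
0 40.1 1.5 | 10 39.9 2.1 | 20 39.4 2.5 | 30 39.6 3.0 | 40 39.7 3.4 | 50 40.0 3.4 | 60 39.9 3.7 | 70 40.1 3.9 | 80 39.3 3.7 | 90 39.3 3.4 | 100 38.8 3.2 | 110 38.8 2.8 | 120 39.4 2.3 | 130 39.3 1.9 | 140 39.3 0.9 | 150 39.5 0.5 | 160 39.4 -0.2 | 170 40.0 -0.8 |
```

View pics/w2c.png

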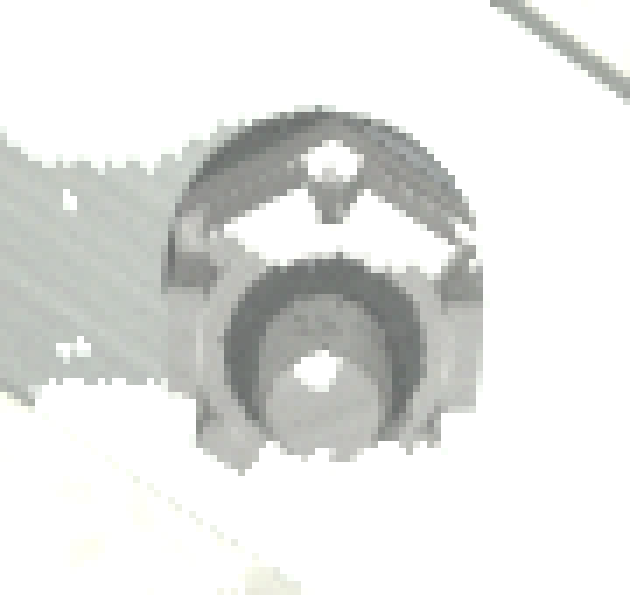

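The enlargement shows the notched nut with one corner pointing up the image at (327,160) full frame, so two flats nearly face the jaws. To get the exact angle and axis I'll fit the two visible side walls and the tail top.

```bash
cat > fit.py <<'E'
from h import *
def analyse(p,d,i,s,c0=(.559,.166),up=0.):
    P=pts(i,d); R=np.array(i['R']); n=-R[1][:2]; n/=np.linalg.norm(n); e=R[0][:2]/np.linalg.norm(R[0][:2])
    r=np.hypot(P[...,0]-c0[0],P[...,1]-c0[1])
    print('img x dir deg',np.degrees(np.arctan2(e[1],e[0])),'up',np.degrees(np.arctan2(n[1],n[0])))
    m=(r<.03)&(P[...,2]>.057+up)&(P[...,2]<.086+up)
    q=P[m][:,:2]-c0; a=q@e; b=q@n
    for nm,k in(('L',(a<-.003)&(b>0)&(a>-.018)),('R',(a>.003)&(b>0)&(a<.018))):
        z=q[k]
        for _ in range(4):
            vx,vy,x0,y0=cv2.fitLine(z.astype(np.float32)*1000,cv2.DIST_HUBER,0,.01,.01).ravel()
            nn=np.array([-vy,vx]); 
            if nn@[x0,y0]<0: nn=-nn
            res=(z*1000-[x0,y0])@nn; z=z[abs(res)<1.5]
        print(nm,len(z),'normal deg',np.degrees(np.arctan2(nn[1],nn[0])).round(2),'dist mm',round(float(nn@[x0,y0]),2))
    # colour-segmented tail top: depth within top 4mm
    zt=np.percentile(P[(r<.012)][:,2],97); k=(abs(P[...,2]-zt)<.003)&(r<.014)
    v,u=np.nonzero(k); (uc,vc),rad=cv2.minEnclosingCircle(np.stack([u,v],1).astype(np.float32))
    print('tail top z',zt,'px',uc,vc,rad,'->',onz(i,uc,vc,.1145+up).round(4)); return uc,vc
E
python3 - <<'E'
from fit import *
import pickle
analyse(*pickle.load(open('w1.pkl','rb')))
p,d,i,s=pickle.load(open('w1.pkl','rb'));P=pts(i,d)
r=np.hypot(P[...,0]-.559,P[...,1]-.166)
k=(abs(P[...,2]-.0905)<.003)&(r<.03); v,u=np.nonzero(k);q=np.stack([u,v],1).astype(np.float32)
print(cv2.minEnclosingCircle(q),q.min(0),q.max(0))
E
```

```text
img x dir deg 125.4671515799164 up -144.53623158886566
L 98 normal deg -117.39 dist mm 18.13
R 98 normal deg -177.45 dist mm 18.7
tail top z 0.31449897570778573 px 324.5 398.5 41.50311279296875 -> [0.7477 0.2995 0.1145]
((325.73077392578125, 183.63461303710938), 23.605316162109375) [303. 161.] [348. 206.]
```

Request:
jog_arm --motion '[{"dx": 0,"dy": 0,"dz": 0,"turn": -0.11},{"dx": 0,"dy": 0,"dz": 0,"turn": -0.12},{"dx": 0,"dy": 0,"dz": 0,"turn": -0.12},{"dx": 0,"dy": 0,"dz": 0,"turn": -0.12},{"dx": 0,"dy": 0,"dz": 0,"turn": -0.12},{"dx": 0,"dy": 0,"dz": 0,"turn": -0.12},{"dx": 0,"dy": 0,"dz": 0,"turn": -0.12},{"dx": 0,"dy": 0,"dz": 0,"turn": -0.12},{"dx": 0,"dy": 0,"dz": 0,"turn": -0.12},{"dx": 0,"dy": 0,"dz": 0,"turn": -0.03},{"dx": 0,"dy": 0,"dz": 0,"turn": 0},{"dx": 0,"dy": 0,"dz": 0,"turn": 0}]'

```text
time: 2.75
tool_pos: [0.5569, 0.1684, 0.2313]
tcp_rot: [-0.74, -3.053, -0.0]
wrist_force: [0.5, 0.2, 1.3]
width: 0.998
```

```bash
sed -i 's/zt=np.percentile(P\[(r<.012)\]\[:,2\],97)/zt=np.percentile(P[(r<.012)\&(P[...,2]<.14+up)][:,2],97)/' fit.py
python3 - <<'E'
from fit import *
import pickle
s=bot.read_state(); print(s['tool_pos'],s['tcp_rot'],s['q'][5],s['time'])
p,d,i=cam('wrist'); pickle.dump((p,d,i,s),open('w2.pkl','wb')); cv2.imwrite('pics/w3.png',p[:,:,::-1])
A=pickle.load(open('w1.pkl','rb'));B=(p,d,i,s)
T=[]
for V in(A,B):
    uv=analyse(*V); P=pts(V[2],V[1]); r=np.hypot(P[...,0]-.559,P[...,1]-.166)
    k=(abs(P[...,2]-.0905)<.003)&(r<.03); v,u=np.nonzero(k);(uc,vc),ra=cv2.minEnclosingCircle(np.stack([u,v],1).astype(np.float32))
    print('nut top',uc,vc,ra,onz(V[2],uc,vc,.089),'manifold z',np.median(P[(r>.032)&(r<.05)&(abs(P[...,2]-.045)<.01)][:,2]))
    T.append((ray(V[2],*uv),ray(V[2],uc,vc)))
print('tail',tri(T[0][0],T[1][0]),'nut',tri(T[0][1],T[1][1]))
E
```

```text
[0.55687772 0.16840654 0.23128439] [-7.39690164e-01 -3.05300266e+00 -1.74706490e-04] -0.8447422747339396 2.75
img x dir deg 125.4671515799164 up -144.53623158886566
L 98 normal deg -117.39 dist mm 18.13
R 98 normal deg -177.45 dist mm 18.7
tail top z 0.11648996062322221 px 325.73333740234375 192.04444885253906 8.795660018920898 -> [0.5602 0.1675 0.1145]
nut top 325.73077392578125 183.63461303710938 23.605316162109375 [0.56041488 0.16766713 0.089     ] manifold z 0.04551853271832865
img x dir deg 62.73585670466636 up 152.73521828608804
L 94 normal deg -178.0 dist mm 18.79
R 98 normal deg 121.66 dist mm 21.28
tail top z 0.11652835760371358 px 326.00848388671875 191.77117919921875 9.041519165039062 -> [0.5601 0.168  0.1145]
nut top 326.1929016113281 183.01181030273438 23.586898803710938 [0.56016035 0.16821645 0.089     ] manifold z 0.045557257088823466
tail (array([0.56058686, 0.16777925, 0.11302404]), np.float64(4.127137372171298e-05)) nut (array([0.56075371, 0.16797435, 0.08714972]), np.float64(0.00020656214959528625))
```

Request:
jog_arm --motion '[{"dx": 0.04,"dy": 0,"dz": -0.9,"turn": 0.115},{"dx": 0.04,"dy": 0,"dz": -0.9,"turn": 0.115},{"dx": 0.04,"dy": 0,"dz": -0.9,"turn": 0.115},{"dx": 0.04,"dy": 0,"dz": -0.9,"turn": 0.115},{"dx": 0.04,"dy": 0,"dz": -0.9,"turn": 0.115},{"dx": 0.04,"dy": 0,"dz": -0.9,"turn": 0.115},{"dx": 0.04,"dy": 0,"dz": -0.9,"turn": 0.115},{"dx": 0.04,"dy": 0,"dz": -0.9,"turn": 0.115},{"dx": 0.04,"dy": 0,"dz": -0.9,"turn": 0.118},{"dx": 0,"dy": 0,"dz": 0,"turn": 0},{"dx": 0,"dy": 0,"dz": 0,"turn": 0},{"dx": 0,"dy": 0,"dz": 0,"turn": 0}]'

```text
time: 3.8
tool_pos: [0.5615, 0.1673, 0.1508]
tcp_rot: [-0.864, 3.02, 0.0]
wrist_force: [0.2, -0.1, -0.3]
width: 1.001
```

```bash
cat > st.py <<'E'
from h import *
from scipy.spatial.transform import Rotation as Ro
def st(show=True):
    s=bot.read_state(); M=Ro.from_rotvec(s['tcp_rot']).as_matrix()
    if show: print('t',s['time'],'pos',s['tool_pos'].round(4),'jaw',np.degrees(np.arctan2(M[1,1],M[0,1])).round(2),'tilt',M[:2,2].round(4),'q6',s['q'][5].round(3),'F',s['wrist_force'].round(1),'M',s['torque'].round(2),'w',(s['width']*85.4).round(1))
    return s,M
if __name__=='__main__': st()
E
python3 - <<'E'
from fit import *
from st import st
s,M=st()
p,d,i=cam('wrist')
uv=analyse(p,d,i,s,c0=(.5605,.168)); s,M=st()
print(onz(i,*uv,.113))
# fingertips in image: where TCP projects
print('tcp px',proj(i,s['tool_pos']))
cv2.imwrite('pics/w4.png',p[:,:,::-1])
E
```

```text
Traceback (most recent call last):
  File "st.py", line 5, in st
    if show: print('t',s['time'],'pos',s['tool_pos'].round(4),'jaw',np.degrees(np.arctan2(M[1,1],M[0,1])).round(2),'tilt',M[:2,2].round(4),'q6',s['q'][5].round(3),'F',s['wrist_force'].round(1),'M',s['torque'].round(2),'w',(s['width']*85.4).round(1))
                                                                                                                                                                                                                              ^^^^^^^^^^^^^^^^^^^^^^^
AttributeError: 'float' object has no attribute 'round'
```

```bash
sed -i "s/(s\['width'\]\*85.4).round(1)/round(float(s['width'])*85.4,1)/" st.py
python3 - <<'E'
from fit import *
from st import st
s,M=st()
p,d,i=cam('wrist')
uv=analyse(p,d,i,s,c0=(.5605,.168)); s,M=st()
print(onz(i,*uv,.113)); s,M=st()
print('tcp px',proj(i,s['tool_pos']))
cv2.imwrite('pics/w4.png',p[:,:,::-1])
E
```

```text
t 3.8 pos [0.5615 0.1673 0.1508] jaw 121.92 tilt [0.0006 0.0002] q6 -1.881 F [ 0.2 -0.1 -0.3] M [ 0.03 -0.02  0.04] w 85.5
img x dir deg 121.89015126736919 up -148.09139660154275
L 222 normal deg -117.63 dist mm 20.49
R 213 normal deg -177.86 dist mm 20.24
tail top z 0.11643729312293175 px 329.4791564941406 226.7395782470703 12.542747497558594 -> [0.5598 0.1674 0.1145]
t 3.85 pos [0.5618 0.1672 0.1511] jaw 121.94 tilt [0.0012 0.0003] q6 -1.881 F [-0.   0.1 -0. ] M [0.01 0.06 0.02] w 85.2
[0.56031859 0.16781125 0.113     ]
t 3.85 pos [0.5618 0.1672 0.1511] jaw 121.94 tilt [0.0012 0.0003] q6 -1.881 F [-0.   0.1 -0. ] M [0.01 0.06 0.02] w 85.2
tcp px (np.float64(327.74007027090147), np.float64(260.13880670455654))
```

View pics/w4.png

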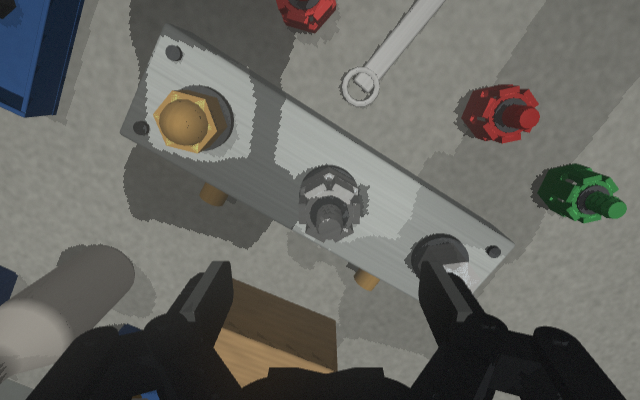

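The picture (7 viewed) shows the tail centred between the open fingers with the corner pointing up the image. The walls give the flats at 2.2°, so a jaw angle of 122° is right. I'll go down now with a 1.5 mm correction.

Request:
jog_arm --motion '[{"dx": -0.07,"dy": 0.04,"dz": -1.5,"turn": 0},{"dx": -0.06,"dy": 0.04,"dz": -1.5,"turn": 0.004},{"dx": 0,"dy": 0,"dz": -1.5,"turn": 0},{"dx": 0,"dy": 0,"dz": -1.5,"turn": 0},{"dx": 0,"dy": 0,"dz": -1.2,"turn": 0},{"dx": 0,"dy": 0,"dz": -1.2,"turn": 0},{"dx": 0,"dy": 0,"dz": -1.2,"turn": 0},{"dx": 0,"dy": 0,"dz": 0,"turn": 0},{"dx": 0,"dy": 0,"dz": 0,"turn": 0},{"dx": 0,"dy": 0,"dz": 0,"turn": 0}]'

```text
time: 4.68
tool_pos: [0.5606, 0.1678, 0.0548]
tcp_rot: [-0.873, 3.017, -0.0]
wrist_force: [0.4, -0.9, 0.2]
width: 1.002
```

```bash
python3 st.py
```

```text
t 4.6833 pos [0.5606 0.1678 0.0548] jaw 122.26 tilt [0.0008 0.0002] q6 -1.885 F [ 0.4 -0.9  0.2] M [-0.01  0.07  0.01] w 85.6
```

Position is right. I'll close with light force first and read the lateral force.

Request:
jog_arm --motion '[{"dx": 0,"dy": 0,"dz": 0,"turn": 0},{"dx": 0,"dy": 0,"dz": 0,"turn": 0},{"dx": 0,"dy": 0,"dz": 0,"turn": 0},{"dx": 0,"dy": 0,"dz": 0,"turn": 0},{"dx": 0,"dy": 0,"dz": 0,"turn": 0},{"dx": 0,"dy": 0,"dz": 0,"turn": 0},{"dx": 0,"dy": 0,"dz": 0,"turn": 0},{"dx": 0,"dy": 0,"dz": 0,"turn": 0}]' --fingers 3.9 --grip_force 25

```text
time: 5.35
tool_pos: [0.5604, 0.1681, 0.0549]
tcp_rot: [-0.873, 3.017, 0.001]
wrist_force: [-2.3, 1.3, 5.2]
width: 0.479
```

```bash
python3 st.py
```

```text
t 5.35 pos [0.5604 0.1681 0.0549] jaw 122.27 tilt [0.0007 0.0006] q6 -1.886 F [-2.3  1.3  5.2] M [ 0.32  0.28 -0.03] w 40.9
```

Request:
jog_arm --motion '[{"dx": 0,"dy": 0,"dz": 0,"turn": 0},{"dx": 0,"dy": 0,"dz": 0,"turn": 0},{"dx": 0,"dy": 0,"dz": 0,"turn": 0},{"dx": 0,"dy": 0,"dz": 0,"turn": 0}]' --fingers 3.0 --grip_force 60

```text
time: 5.68
tool_pos: [0.5604, 0.168, 0.0549]
tcp_rot: [-0.873, 3.017, 0.0]
wrist_force: [-2.0, 1.4, 5.0]
width: 0.469
```

```bash
python3 st.py
```

```text
t 5.6833 pos [0.5604 0.168  0.0549] jaw 122.27 tilt [0.0006 0.0005] q6 -1.886 F [-2.   1.4  5. ] M [ 0.29  0.31 -0.02] w 40.1
```

Request:
jog_arm --motion '[{"dx": 0,"dy": 0,"dz": 0.01,"turn": -0.04},{"dx": 0,"dy": 0,"dz": 0.01,"turn": -0.04},{"dx": 0,"dy": 0,"dz": 0.01,"turn": -0.04},{"dx": 0,"dy": 0,"dz": 0.01,"turn": -0.04},{"dx": 0,"dy": 0,"dz": 0,"turn": 0}]'

```text
time: 6.1
tool_pos: [0.5603, 0.1679, 0.0553]
tcp_rot: [-0.627, 3.078, 0.0]
wrist_force: [-2.4, 1.5, 6.2]
width: 0.474
```

```bash
python3 st.py
```

```text
t 6.1 pos [0.5603 0.1679 0.0553] jaw 113.01 tilt [0.0004 0.0002] q6 -1.724 F [-2.4  1.5  6.2] M [ 0.22  0.34 -0.01] w 40.5
```

Fz rose a little: the nut pushes up, so it is climbing faster than I follow. I'll follow faster.

Request:
jog_arm --motion '[{"dx": 0,"dy": 0,"dz": 0.02,"turn": -0.05},{"dx": 0,"dy": 0,"dz": 0.02,"turn": -0.05},{"dx": 0,"dy": 0,"dz": 0.02,"turn": -0.05},{"dx": 0,"dy": 0,"dz": 0.02,"turn": -0.05},{"dx": 0,"dy": 0,"dz": 0,"turn": 0}]'

```text
time: 6.52
tool_pos: [0.5604, 0.1677, 0.056]
tcp_rot: [-0.317, 3.125, -0.0]
wrist_force: [-0.6, -0.3, 4.5]
width: 0.472
```

```bash
python3 st.py
```

```text
t 6.5167 pos [0.5604 0.1677 0.056 ] jaw 101.57 tilt [ 0.0008 -0.0001] q6 -1.524 F [-0.6 -0.3  4.5] M [0.09 0.19 0.01] w 40.3
```

Request:
jog_arm --motion '[{"dx": 0,"dy": 0,"dz": 0.025,"turn": -0.05},{"dx": 0,"dy": 0,"dz": 0.025,"turn": -0.05},{"dx": 0,"dy": 0,"dz": 0.025,"turn": -0.05},{"dx": 0,"dy": 0,"dz": 0.025,"turn": -0.05},{"dx": 0,"dy": 0,"dz": 0.025,"turn": -0.05},{"dx": 0,"dy": 0,"dz": 0,"turn": 0}]'

```text
time: 7.02
tool_pos: [0.5604, 0.1674, 0.0569]
tcp_rot: [0.074, 3.14, -0.001]
wrist_force: [-1.1, -0.3, 2.8]
width: 0.47
```

```bash
python3 st.py
```

```text
t 7.0167 pos [0.5604 0.1674 0.0569] jaw 87.31 tilt [ 0.0007 -0.0004] q6 -1.275 F [-1.1 -0.3  2.8] M [-0.08  0.07 -0.04] w 40.2
```

Request:
jog_arm --motion '[{"dx": 0,"dy": 0,"dz": 0.025,"turn": -0.06},{"dx": 0,"dy": 0,"dz": 0.025,"turn": -0.06},{"dx": 0,"dy": 0,"dz": 0.025,"turn": -0.06},{"dx": 0,"dy": 0,"dz": 0.025,"turn": -0.06},{"dx": 0,"dy": 0,"dz": 0.025,"turn": -0.06},{"dx": 0,"dy": 0,"dz": 0,"turn": 0}]'

```text
time: 7.52
tool_pos: [0.5602, 0.1674, 0.0579]
tcp_rot: [0.541, 3.094, -0.001]
wrist_force: [0.3, -0.7, 1.9]
width: 0.47
```

```bash
python3 st.py
```

```text
t 7.5167 pos [0.5602 0.1674 0.0579] jaw 70.16 tilt [ 0.0003 -0.0005] q6 -0.976 F [ 0.3 -0.7  1.9] M [-0.07  0.01  0.01] w 40.1
```

Request:
jog_arm --motion '[{"dx": 0,"dy": 0,"dz": 0.025,"turn": -0.06},{"dx": 0,"dy": 0,"dz": 0.025,"turn": -0.06},{"dx": 0,"dy": 0,"dz": 0.025,"turn": -0.06},{"dx": 0,"dy": 0,"dz": 0.025,"turn": -0.06},{"dx": 0,"dy": 0,"dz": 0.025,"turn": -0.06},{"dx": 0,"dy": 0,"dz": 0,"turn": 0}]'

```text
time: 8.02
tool_pos: [0.5599, 0.1675, 0.0588]
tcp_rot: [-0.996, -2.979, 0.001]
wrist_force: [-0.0, -0.1, 1.1]
width: 0.472
```

```bash
python3 st.py
```

```text
t 8.0167 pos [0.5599 0.1675 0.0588] jaw 53.03 tilt [-0.0003 -0.0004] q6 -0.677 F [-0.  -0.1  1.1] M [-0.07 -0.06 -0.04] w 40.3
```

Request:
jog_arm --motion '[{"dx": 0,"dy": 0,"dz": 0.025,"turn": -0.06},{"dx": 0,"dy": 0,"dz": 0.025,"turn": -0.06},{"dx": 0,"dy": 0,"dz": 0.025,"turn": -0.06},{"dx": 0,"dy": 0,"dz": 0.025,"turn": -0.06},{"dx": 0,"dy": 0,"dz": 0.025,"turn": -0.06},{"dx": 0,"dy": 0,"dz": 0,"turn": 0}]'

```text
time: 8.52
tool_pos: [0.5596, 0.1675, 0.0598]
tcp_rot: [-1.429, -2.797, 0.001]
wrist_force: [1.4, 0.5, 0.1]
width: 0.471
```

```bash
python3 st.py
```

```text
t 8.5167 pos [0.5596 0.1675 0.0598] jaw 35.88 tilt [-0.001  -0.0004] q6 -0.378 F [1.4 0.5 0.1] M [-0.02  0.04  0.  ] w 40.2
```

Request:
jog_arm --motion '[{"dx": 0.015,"dy": 0.005,"dz": 0.025,"turn": -0.06},{"dx": 0.015,"dy": 0.005,"dz": 0.025,"turn": -0.06},{"dx": 0.015,"dy": 0.005,"dz": 0.025,"turn": -0.06},{"dx": 0.015,"dy": 0.005,"dz": 0.025,"turn": -0.06},{"dx": 0.015,"dy": 0.005,"dz": 0.025,"turn": -0.06},{"dx": 0,"dy": 0,"dz": 0,"turn": 0}]'

```text
time: 9.02
tool_pos: [0.5598, 0.1677, 0.0607]
tcp_rot: [-1.83, -2.552, 0.003]
wrist_force: [-0.1, 0.5, -2.1]
width: 0.472
```

```bash
python3 st.py
```

```text
t 9.0167 pos [0.5598 0.1677 0.0607] jaw 18.71 tilt [-0.0021 -0.0006] q6 -0.078 F [-0.1  0.5 -2.1] M [-0.01  0.07 -0.01] w 40.3
```

Request:
jog_arm --motion '[{"dx": 0.01,"dy": 0,"dz": 0.025,"turn": -0.06},{"dx": 0.01,"dy": 0,"dz": 0.025,"turn": -0.06},{"dx": 0.01,"dy": 0,"dz": 0.025,"turn": -0.06},{"dx": 0.01,"dy": 0,"dz": 0.025,"turn": -0.06},{"dx": 0,"dy": 0,"dz": 0,"turn": 0}]'

```text
time: 9.43
tool_pos: [0.5598, 0.1675, 0.0614]
tcp_rot: [-2.122, -2.315, 0.004]
wrist_force: [-0.8, -0.1, -3.4]
width: 0.471
```

```bash
python3 st.py
```

```text
t 9.4333 pos [0.5598 0.1675 0.0614] jaw 4.98 tilt [-0.003  -0.0009] q6 0.161 F [-0.8 -0.1 -3.4] M [-0.06  0.18  0.07] w 40.2
```

Request:
jog_arm --motion '[{"dx": 0,"dy": 0,"dz": 0.025,"turn": -0.06},{"dx": 0,"dy": 0,"dz": 0.025,"turn": -0.06},{"dx": 0,"dy": 0,"dz": 0.025,"turn": -0.06},{"dx": 0,"dy": 0,"dz": 0.025,"turn": -0.06},{"dx": 0,"dy": 0,"dz": 0,"turn": 0}]'

```text
time: 9.85
tool_pos: [0.5596, 0.1675, 0.0622]
tcp_rot: [-2.384, -2.044, 0.005]
wrist_force: [-1.6, -1.5, -5.5]
width: 0.474
```

```bash
python3 st.py
```

```text
t 9.85 pos [0.5596 0.1675 0.0622] jaw -8.76 tilt [-0.0034 -0.001 ] q6 0.401 F [-1.6 -1.5 -5.5] M [-0.15  0.24 -0.04] w 40.4
```

Request:
jog_arm --motion '[{"dx": 0,"dy": 0.005,"dz": 0.025,"turn": -0.06},{"dx": 0,"dy": 0.005,"dz": 0.025,"turn": -0.06},{"dx": 0,"dy": 0.005,"dz": 0.025,"turn": -0.06},{"dx": 0,"dy": 0,"dz": 0,"turn": 0}]'

```text
time: 10.18
tool_pos: [0.5594, 0.1675, 0.0629]
tcp_rot: [-2.558, -1.822, 0.006]
wrist_force: [-1.7, -2.1, -7.0]
width: 0.471
```

```bash
python3 st.py
```

```text
t 10.1833 pos [0.5594 0.1675 0.0629] jaw -19.06 tilt [-0.0038 -0.0013] q6 0.581 F [-1.7 -2.1 -7. ] M [-0.24  0.24 -0.01] w 40.2
```

Request:
jog_arm --motion '[{"dx": 0,"dy": 0,"dz": 0.02,"turn": -0.045},{"dx": 0,"dy": 0,"dz": 0.02,"turn": -0.045},{"dx": 0,"dy": 0,"dz": 0,"turn": 0}]'

```text
time: 10.43
tool_pos: [0.5593, 0.1674, 0.0633]
tcp_rot: [-2.637, -1.706, 0.006]
wrist_force: [-1.7, -1.9, -7.6]
width: 0.474
```

```bash
python3 st.py
```

```text
t 10.4333 pos [0.5593 0.1674 0.0633] jaw -24.19 tilt [-0.0039 -0.0013] q6 0.671 F [-1.7 -1.9 -7.6] M [-0.31  0.41  0.05] w 40.5
```

Request:
jog_arm --motion '[{"dx": 0,"dy": 0,"dz": 0.018,"turn": -0.04},{"dx": 0,"dy": 0,"dz": 0.018,"turn": -0.04},{"dx": 0,"dy": 0,"dz": 0,"turn": 0}]'

```text
time: 10.68
tool_pos: [0.5593, 0.1675, 0.0636]
tcp_rot: [-2.703, -1.599, 0.006]
wrist_force: [-2.7, -2.8, -10.1]
width: 0.47
```

```bash
python3 st.py
```

```text
t 10.6833 pos [0.5593 0.1675 0.0636] jaw -28.79 tilt [-0.0039 -0.0013] q6 0.751 F [ -2.7  -2.8 -10.1] M [-0.37  0.34  0.01] w 40.2
```

Request:
jog_arm --motion '[{"dx": 0,"dy": 0,"dz": 0.01,"turn": -0.035},{"dx": 0,"dy": 0,"dz": 0.01,"turn": -0.035},{"dx": 0,"dy": 0,"dz": 0,"turn": 0}]'

```text
time: 10.93
tool_pos: [0.5594, 0.1675, 0.064]
tcp_rot: [-2.758, -1.503, 0.006]
wrist_force: [-3.1, -2.3, -10.0]
width: 0.476
```

```bash
python3 st.py
```

```text
t 10.9333 pos [0.5594 0.1675 0.064 ] jaw -32.82 tilt [-0.0038 -0.0012] q6 0.821 F [ -3.1  -2.3 -10. ] M [-0.43  0.47  0.07] w 40.7
```

Request:
jog_arm --motion '[{"dx": 0,"dy": 0,"dz": 0.01,"turn": -0.03},{"dx": 0,"dy": 0,"dz": 0.01,"turn": -0.03},{"dx": 0,"dy": 0,"dz": 0,"turn": 0}]'

```text
time: 11.18
tool_pos: [0.5594, 0.1678, 0.0645]
tcp_rot: [-2.802, -1.419, 0.006]
wrist_force: [-4.3, -2.7, -10.0]
width: 0.471
```

```bash
python3 st.py
```

```text
t 11.1833 pos [0.5594 0.1678 0.0645] jaw -36.27 tilt [-0.0038 -0.0008] q6 0.882 F [ -4.3  -2.7 -10. ] M [-0.4   0.78 -0.1 ] w 40.2
```

Request:
jog_arm --motion '[{"dx": -0.02,"dy": -0.01,"dz": 0.01,"turn": -0.03},{"dx": -0.02,"dy": -0.01,"dz": 0.01,"turn": -0.03},{"dx": 0,"dy": 0,"dz": 0,"turn": 0}]'

```text
time: 11.43
tool_pos: [0.5596, 0.1681, 0.0655]
tcp_rot: [-2.843, -1.334, 0.004]
wrist_force: [-5.9, -0.8, -6.7]
width: 0.47
```

```bash
python3 st.py
```

```text
t 11.4333 pos [0.5596 0.1681 0.0655] jaw -39.74 tilt [-0.0025  0.0001] q6 0.942 F [-5.9 -0.8 -6.7] M [-0.16  0.85 -0.01] w 40.1
```

z jumped about 1 mm and the pull dropped at 162°, so the thread has probably ended. I'll test with a straight, gentle lift and no turn.

Request:
jog_arm --motion '[{"dx": -0.02,"dy": 0,"dz": 0.03,"turn": 0},{"dx": -0.02,"dy": 0,"dz": 0.03,"turn": 0},{"dx": 0,"dy": 0,"dz": 0,"turn": 0}]'

```text
time: 11.68
tool_pos: [0.5595, 0.1682, 0.0664]
tcp_rot: [-2.843, -1.335, 0.002]
wrist_force: [-5.7, -0.5, -5.6]
width: 0.477
```

```bash
python3 st.py
```

```text
t 11.6833 pos [0.5595 0.1682 0.0664] jaw -39.69 tilt [-0.0018  0.0003] q6 0.941 F [-5.7 -0.5 -5.6] M [-0.17  0.92 -0.03] w 40.7
```

Request:
jog_arm --motion '[{"dx": -0.03,"dy": 0,"dz": 0.05,"turn": 0},{"dx": -0.03,"dy": 0,"dz": 0.05,"turn": 0},{"dx": -0.02,"dy": 0,"dz": 0.05,"turn": 0},{"dx": 0,"dy": 0,"dz": 0.05,"turn": 0}]'

```text
time: 12.02
tool_pos: [0.5596, 0.1681, 0.0688]
tcp_rot: [-2.845, -1.332, -0.0]
wrist_force: [-5.7, -0.5, -5.3]
width: 0.473
```

```bash
python3 st.py
```

```text
t 12.0167 pos [0.5596 0.1681 0.0688] jaw -39.82 tilt [0.     0.0003] q6 0.944 F [-5.7 -0.5 -5.3] M [-0.23  0.83 -0.04] w 40.4
```

Request:
jog_arm --motion '[{"dx": -0.03,"dy": 0,"dz": 0.08,"turn": 0},{"dx": -0.03,"dy": 0,"dz": 0.08,"turn": 0},{"dx": -0.03,"dy": 0,"dz": 0.08,"turn": 0},{"dx": 0,"dy": 0,"dz": 0.08,"turn": 0},{"dx": 0,"dy": 0,"dz": 0.08,"turn": 0}]'

```text
time: 12.43
tool_pos: [0.5596, 0.1681, 0.0732]
tcp_rot: [2.845, 1.331, 0.003]
wrist_force: [-2.6, -2.1, -4.1]
width: 0.472
```

```bash
python3 st.py
```

```text
t 12.4333 pos [0.5596 0.1681 0.0732] jaw -39.87 tilt [0.0019 0.0005] q6 0.945 F [-2.6 -2.1 -4.1] M [-0.19  0.41 -0.02] w 40.3
```

Lifting freely. I'll go on up until clear of the stub.

Request:
jog_arm --motion '[{"dx": 0,"dy": 0,"dz": 0.2,"turn": 0},{"dx": 0,"dy": 0,"dz": 0.2,"turn": 0},{"dx": 0,"dy": 0,"dz": 0.2,"turn": 0},{"dx": 0,"dy": 0,"dz": 0.3,"turn": 0},{"dx": 0,"dy": 0,"dz": 0.3,"turn": 0},{"dx": 0,"dy": 0,"dz": 0.5,"turn": 0},{"dx": 0,"dy": 0,"dz": 0.7,"turn": 0},{"dx": 0,"dy": 0,"dz": 0.8,"turn": 0},{"dx": 0,"dy": 0,"dz": 0.9,"turn": 0},{"dx": 0,"dy": 0,"dz": 1,"turn": 0},{"dx": 0,"dy": 0,"dz": 1,"turn": 0},{"dx": 0,"dy": 0,"dz": 1,"turn": 0}]'

```text
time: 13.43
tool_pos: [0.5589, 0.168, 0.1449]
tcp_rot: [2.846, 1.331, 0.001]
wrist_force: [0.4, -0.0, -2.5]
width: 0.472
```

```bash
python3 st.py
python3 - <<'E'
from h import *
p,d,i=cam('top'); cv2.imwrite('pics/top2.png',p[:,:,::-1])
p2,d2,i2=cam('side')
a=p[160:240,180:345];b=p2[120:240,220:385]
c=np.zeros((600,800,3),np.uint8);c[:300,:619]=cv2.resize(a,(619,300),interpolation=3);c[300:,:412]=cv2.resize(b,(412,300),interpolation=3)
cv2.imwrite('pics/c2.png',c[:,:,::-1])
E
```

```text
t 13.4333 pos [0.5589 0.168  0.1449] jaw -39.88 tilt [0.0008 0.0002] q6 0.945 F [ 0.4 -0.  -2.5] M [-0.   -0.04 -0.01] w 40.3
```

View pics/c2.png

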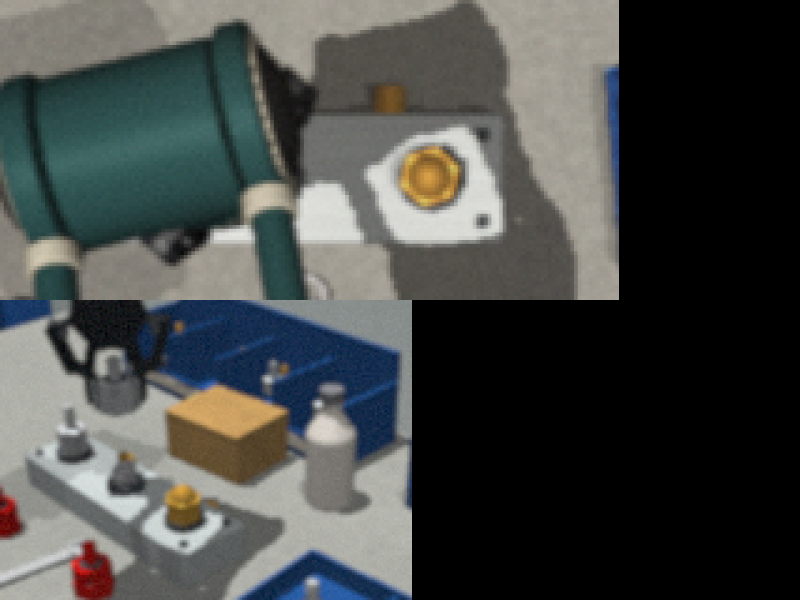

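The picture (8 viewed) shows the fitting hanging whole in the fingers, the bare stub below it and the neighbours untouched. Fz is −2.5 N, so it weighs about 0.25 kg. I'll carry it to the mat.

Request:
jog_arm --motion '[{"dx": 0.1,"dy": -1.5,"dz": 0.2,"turn": 0.03},{"dx": 0.2,"dy": -3,"dz": 0.2,"turn": 0.06},{"dx": 0.2,"dy": -3.7,"dz": 0.2,"turn": 0.07},{"dx": 0.2,"dy": -3.7,"dz": 0,"turn": 0.07},{"dx": 0.2,"dy": -3.7,"dz": 0,"turn": 0.07},{"dx": 0.2,"dy": -3.7,"dz": 0,"turn": 0.07},{"dx": 0.2,"dy": -3.7,"dz": 0,"turn": 0.07},{"dx": 0.2,"dy": -3.7,"dz": 0,"turn": 0.07},{"dx": 0.2,"dy": -3.7,"dz": 0,"turn": 0.07},{"dx": 0.2,"dy": -3.7,"dz": 0,"turn": 0.07},{"dx": 0.2,"dy": -3.7,"dz": 0,"turn": 0.06},{"dx": 0.2,"dy": -3.7,"dz": 0,"turn": 0.06}]'

```text
time: 14.53
tool_pos: [0.5812, -0.2488, 0.1491]
tcp_rot: [-2.134, -2.305, 0.0]
wrist_force: [0.6, -0.5, -1.9]
width: 0.471
```

Request:
jog_arm --motion '[{"dx": 0.2,"dy": -3.5,"dz": 0,"turn": 0},{"dx": 0.1,"dy": -3,"dz": 0,"turn": 0},{"dx": 0.1,"dy": -2.4,"dz": 0,"turn": 0},{"dx": 0,"dy": -1,"dz": 0,"turn": 0},{"dx": 0,"dy": 0,"dz": 0,"turn": 0},{"dx": 0,"dy": 0,"dz": 0,"turn": 0},{"dx": 0,"dy": 0,"dz": 0,"turn": 0}]'

```text
time: 15.12
tool_pos: [0.5855, -0.3445, 0.149]
tcp_rot: [-2.136, -2.302, -0.001]
wrist_force: [0.4, 0.8, -1.6]
width: 0.474
```

```bash
python3 st.py
python3 - <<'E'
from h import *
import pickle
from st import st
s,M=st(0); p,d,i=cam('wrist'); pickle.dump((p,d,i,s),open('w5.pkl','wb'))
cv2.imwrite('pics/w5.png',p[:,:,::-1])
P=pts(i,d)
# held fitting lowest points
r=np.hypot(P[...,0]-s['tool_pos'][0],P[...,1]-s['tool_pos'][1])
k=(r<.035)&(P[...,2]>.1); print('held z',np.percentile(P[k][:,2],[1,5,25,50,75,95]).round(4))
k=(abs(P[...,2]-.008)<.006)&(p.max(2)<45); print('mat depth z',np.median(P[k][:,2]),k.sum())
E
```

```text
t 15.1167 pos [ 0.5855 -0.3445  0.149 ] jaw 4.28 tilt [-0.0009  0.0014] q6 -0.644 F [ 0.4  0.8 -1.6] M [ 0.03 -0.01  0.04] w 40.5
held z [0.1522 0.1626 0.184  0.2012 0.2251 0.2346]
mat depth z 0.008565066693346786 4419
```

View pics/w5.png

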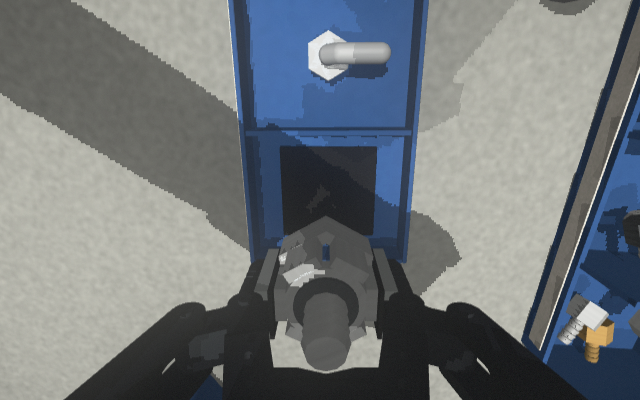

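The wrist view (9 viewed) shows the mat at columns 281–377, rows 146–235, with the fitting held above it. I'll locate the mat from this view and check how high the underside hangs.

Run:
```python
from h import *
import pickle
p,d,i,s=pickle.load(open('w5.pkl','rb'));P=pts(i,d)
for q in[(281,146.5),(377,147.5),(374.5,235),(283.5,235)]: print(q,onz(i,*q,.008).round(4))
k=((abs(P[...,2]-.008)<.006)&(p.max(2)<50)).astype(np.uint8); k=cv2.morphologyEx(k,cv2.MORPH_OPEN,np.ones((5,5)))
k[:140]=0;k[245:]=0
c,_=cv2.findContours(k,0,2);c=max(c,key=cv2.contourArea)[:,0]
w=np.array([onz(i,float(u),float(v),.008)[:2] for u,v in c],np.float32)*1000
print(cv2.minAreaRect(w),w.min(0),w.max(0))
t=s['tool_pos']; r=np.hypot(P[...,0]-t[0],P[...,1]-t[1])
m=(r<.026)&(P[...,2]>.12)&(P[...,2]<.23); q=P[m]
print('nut wall lowest', np.sort(q[:,2])[[0,10,50,200]].round(4),'centre xy',np.median(q[:,:2],0))
# tail top and nut-top heights
print(np.histogram(q[:,2],bins=np.arange(.12,.23,.004)))
```

```text
(281, 146.5) [ 0.5464 -0.315   0.008 ]
(377, 147.5) [ 0.6298 -0.3097  0.008 ]
(374.5, 235) [ 0.6378 -0.3931  0.008 ]
(283.5, 235) [ 0.5514 -0.3995  0.008 ]
((590.3165283203125, -354.73504638671875), (84.7739028930664, 80.94876098632812), 3.7868964672088623) [ 545.66956 -396.15323] [ 635.21    -315.74948]
nut wall lowest [0.1471 0.148  0.1488 0.151 ] centre xy [ 0.58497148 -0.33452388]
(array([   0,    0,    0,    0,    0,    0,   10,  251,  306,  355,  394,
        734,  440,  496,  637, 2017, 3822,  966,  447,  376,  471,  814,
       1350,   65,  299,  848, 1592]), array([0.12 , 0.124, 0.128, 0.132, 0.136, 0.14 , 0.144, 0.148, 0.152,
       0.156, 0.16 , 0.164, 0.168, 0.172, 0.176, 0.18 , 0.184, 0.188,
       0.192, 0.196, 0.2  , 0.204, 0.208, 0.212, 0.216, 0.22 , 0.224,
       0.228]))
```

Request:
jog_arm --motion '[{"dx": 0.25,"dy": -0.5,"dz": -1,"turn": 0},{"dx": 0.2,"dy": -0.45,"dz": -1.5,"turn": 0},{"dx": 0,"dy": 0,"dz": -2,"turn": 0},{"dx": 0,"dy": 0,"dz": -2,"turn": 0},{"dx": 0,"dy": 0,"dz": -2,"turn": 0},{"dx": 0,"dy": 0,"dz": -1.5,"turn": 0},{"dx": 0,"dy": 0,"dz": -1.2,"turn": 0},{"dx": 0,"dy": 0,"dz": -0.8,"turn": 0},{"dx": 0,"dy": 0,"dz": -0.6,"turn": 0},{"dx": 0,"dy": 0,"dz": -0.4,"turn": 0},{"dx": 0,"dy": 0,"dz": 0,"turn": 0},{"dx": 0,"dy": 0,"dz": 0,"turn": 0}]'

```text
time: 16.17
tool_pos: [0.5907, -0.3559, 0.0201]
tcp_rot: [2.137, 2.301, 0.0]
wrist_force: [-0.4, -0.8, -1.4]
width: 0.473
```

```bash
python3 st.py
```

```text
t 16.1667 pos [ 0.5907 -0.3559  0.0201] jaw 4.24 tilt [ 0.001  -0.0007] q6 -0.652 F [-0.4 -0.8 -1.4] M [-0.04 -0.04  0.08] w 40.4
```

Request:
jog_arm --motion '[{"dx": 0,"dy": 0.1,"dz": -0.2,"turn": 0},{"dx": 0,"dy": 0,"dz": -0.2,"turn": 0},{"dx": 0,"dy": 0,"dz": -0.15,"turn": 0},{"dx": 0,"dy": 0,"dz": -0.15,"turn": 0},{"dx": 0,"dy": 0,"dz": -0.1,"turn": 0},{"dx": 0,"dy": 0,"dz": 0,"turn": 0},{"dx": 0,"dy": 0,"dz": 0,"turn": 0}]'

```text
time: 16.75
tool_pos: [0.5901, -0.3545, 0.0113]
tcp_rot: [-2.138, -2.302, 0.0]
wrist_force: [0.3, 0.2, -2.0]
width: 0.472
```

Request:
jog_arm --motion '[{"dx": 0,"dy": 0,"dz": -0.05,"turn": 0},{"dx": 0,"dy": 0,"dz": -0.05,"turn": 0},{"dx": 0,"dy": 0,"dz": 0,"turn": 0}]'

```text
time: 17.0
tool_pos: [0.5902, -0.3546, 0.0104]
tcp_rot: [-2.138, -2.302, 0.0]
wrist_force: [-0.9, 0.3, -2.0]
width: 0.473
```

Request:
jog_arm --motion '[{"dx": 0,"dy": 0,"dz": -0.05,"turn": 0},{"dx": 0,"dy": 0,"dz": -0.03,"turn": 0},{"dx": 0,"dy": 0,"dz": 0,"turn": 0}]'

```text
time: 17.25
tool_pos: [0.5902, -0.3546, 0.0096]
tcp_rot: [-2.138, -2.302, 0.0]
wrist_force: [-0.2, 0.2, -3.6]
width: 0.474
```

Request:
jog_arm --motion '[{"dx": 0,"dy": 0,"dz": -0.04,"turn": 0},{"dx": 0,"dy": 0,"dz": -0.03,"turn": 0},{"dx": 0,"dy": 0,"dz": 0,"turn": 0}]'

```text
time: 17.5
tool_pos: [0.5902, -0.3546, 0.0095]
tcp_rot: [-2.138, -2.302, 0.0]
wrist_force: [-2.4, 1.1, 1.8]
width: 0.472
```

Contact: Fz went from −2.5 to +1.8 N, with z at 9.5 mm as expected. I'll release now.

Request:
jog_arm --motion '[{"dx": 0,"dy": 0,"dz": 0,"turn": 0},{"dx": 0,"dy": 0,"dz": 0,"turn": 0},{"dx": 0,"dy": 0,"dz": 0,"turn": 0},{"dx": 0,"dy": 0,"dz": 0,"turn": 0},{"dx": 0,"dy": 0,"dz": 0,"turn": 0},{"dx": 0,"dy": 0,"dz": 0,"turn": 0}]' --fingers 6.4 --grip_force 20

```text
time: 18.0
tool_pos: [0.5903, -0.3546, 0.0089]
tcp_rot: [2.138, 2.302, 0.0]
wrist_force: [-0.2, -0.3, -0.6]
width: 0.751
```

```bash
python3 st.py
```

```text
t 18.0 pos [ 0.5903 -0.3546  0.0089] jaw 4.24 tilt [ 0.0001 -0.    ] q6 -0.651 F [-0.2 -0.3 -0.6] M [-0.05 -0.03 -0.07] w 64.1
```

Free. I'll go straight up, then look.

Request:
jog_arm --motion '[{"dx": 0,"dy": 0,"dz": 0.4,"turn": 0},{"dx": 0,"dy": 0,"dz": 0.8,"turn": 0},{"dx": 0,"dy": 0,"dz": 1.2,"turn": 0},{"dx": 0,"dy": 0,"dz": 2,"turn": 0},{"dx": 0,"dy": 0,"dz": 2,"turn": 0},{"dx": 0,"dy": 0,"dz": 2,"turn": 0},{"dx": 0,"dy": 0,"dz": 2,"turn": 0},{"dx": 0,"dy": 0,"dz": 2,"turn": 0},{"dx": 0,"dy": 0,"dz": 2,"turn": 0},{"dx": 0,"dy": 0,"dz": 0,"turn": 0},{"dx": 0,"dy": 0,"dz": 0,"turn": 0}]'

```text
time: 18.92
tool_pos: [0.5917, -0.3556, 0.1564]
tcp_rot: [2.134, 2.298, 0.002]
wrist_force: [0.4, -0.7, -1.1]
width: 0.749
```

```bash
python3 st.py
python3 - <<'E'
from h import *
import pickle
from st import st
s,M=st(0); p,d,i=cam('wrist'); P=pts(i,d)
r=np.hypot(P[...,0]-.5903,P[...,1]+.3546); k=(r<.03)&(P[...,2]>.03)&(P[...,2]<.09)
z=P[k][:,2]; print(np.histogram(z,bins=np.arange(.03,.09,.004)))
for lo,hi in[(.042,.05),(.064,.075)]:
    q=P[k&(P[...,2]>lo)&(P[...,2]<hi)]; print((q.min(0)+q.max(0))/2,np.ptp(q,0))
p2,d2,i2=cam('side'); c=np.zeros((600,800,3),np.uint8)
c[:300,:480]=cv2.resize(p,(480,300),interpolation=cv2.INTER_AREA);c[300:,:480]=cv2.resize(p2,(480,300),interpolation=cv2.INTER_AREA)
c[300:600,480:]=cv2.resize(p2[220:340,340:468],(320,300),interpolation=3)
cv2.imwrite('pics/end.png',c[:,:,::-1])
E
```

```text
t 18.9167 pos [ 0.5917 -0.3556  0.1564] jaw 4.24 tilt [ 0.0047 -0.0031] q6 -0.651 F [ 0.4 -0.7 -1.1] M [ 0.01 -0.03 -0.01] w 63.9
(array([  60,   56,   74, 1158,  206,   20,   30,   43,   31,  260,   72,
          0,    0,    0]), array([0.03 , 0.034, 0.038, 0.042, 0.046, 0.05 , 0.054, 0.058, 0.062,
       0.066, 0.07 , 0.074, 0.078, 0.082, 0.086]))
[ 0.59219425 -0.35356871  0.04596103] [0.04159571 0.04224737 0.00784822]
[ 0.59238146 -0.35289558  0.06763466] [0.0159921  0.01549797 0.00700103]
```

View pics/end.png

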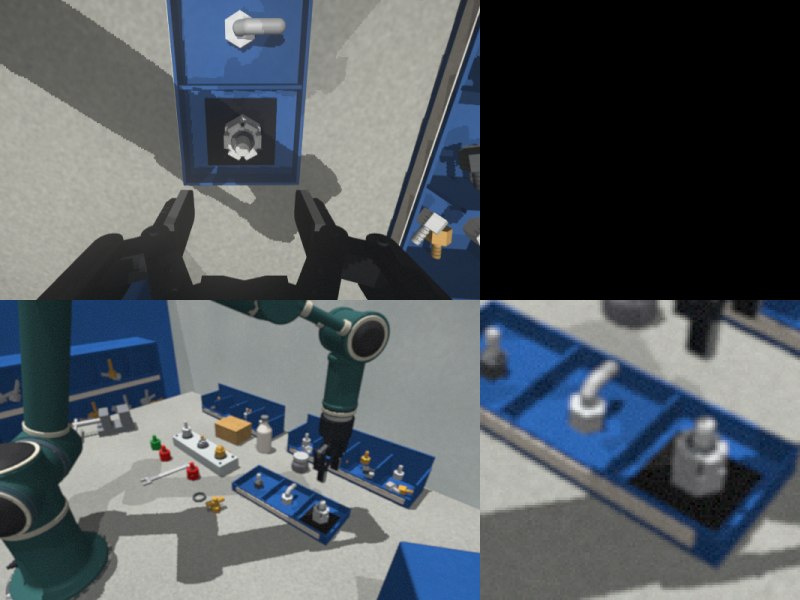

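The last picture (10 viewed) shows the fitting upright on the mat, tail up, with its tail top about 69 mm above the table. Everything else is where it was and the gripper is clear. I'm handing in.

```bash
python3 -c "
from workcell import bot
print(bot.finish_job())"
```

```text
the job is handed in; nothing more can be done
None
```

The left-hand-thread fitting is off the manifold and standing upright, hose tail up, on the black mat. I let go of it, moved the gripper clear and handed the job in at about 19 s of the 72 s allowed.

- **Which part:** it was the middle port, the larger steel nut with notched corners. Two wrist views put its axis at (0.5605, 0.168) m.
- **Unscrewing:** I gripped it on two flats at 60 N and turned it clockwise about 162° in one hold. At that point it rose about 1 mm and the pull dropped, and it then lifted straight off without more turning. The wrist force readings stayed near 10 N along the axis and 6 N sideways; they were only taken at the end of each short move.
- **Setting down:** it touched the mat at about 2 N. The wrist depth image afterwards put it upright at about (0.592, −0.353) m, within a few mm of the mat's centre. Its tail top stood at about 69 mm, as expected. The final side view showed everything else where it was.

Three checks disagreed or failed:
- **Camera offsets:** the top camera gave positions about 2 mm off the wrist camera for the manifold and 3 mm for the mat. I used the wrist values.
- **Sideways force:** a steady force of about 6 N showed for the first few millimetres of the lift. It faded once the nut cleared the stub.
- **Refused moves:** my first two move calls were refused because of their format, and nothing moved.

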